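# Flip open the long vial box

## Task

Open the long vial box for restocking, pushing with the fingertips only and lifting nothing. First, with the lid still shut, slide the cardboard carton that stands behind the box, on its hinge side, sideways along the hinge until none of it is behind the box any more, keeping it upright on the table; then flip the long box's lid up and over by its lip until it falls back and stays fully open by itself. Leave the two short boxes shut, do not disturb the loose things standing about, and finish clear of everything.

Things in the scene. Friction and masses are not known exactly. Their poses are not given: they have to be found in the camera images.
- long_box: The box to open: the only long one, a clear plastic box of white-capped vials, 90 (own x) x 130 (own y) x 50 mm high, fixed to the table. Origin: centre of its underside, on the table. Own x points from the lip side (front) to the hinge side (back); own z up. It stands sideways: the lip side faces the robot's right, turned up to 35 degrees towards the robot.
- long_lid (a joint): Angle of the long box's lid in rad: 0 shut, grows as it opens, 2.3 fully back against its stop. The hinge is free (no spring or catch): left alone the lid falls shut below about 1.45 rad and falls back open above about 1.65 rad. Lid: flat clear plate 90 x 130 x 5 mm with grey rim, about 80 g, plus the lip.
- long_lid_hinge (a point): Hinge axis of the long box's lid, middle of the back top edge of the box, 50.5 mm above the table and 45 mm behind the box's centre; the axis runs along the box's own y.
- long_lid_lip (a point): Middle of the outer edge of the lid's lip, on its underside; moves with the lid, 115 mm from the hinge axis. The lip is a grey tongue 70 mm wide and 5 mm thick that sticks out 25 mm beyond the box's front wall; shut, its underside is 50.5 mm above the table with free space below it.
- carton: Brown cardboard carton standing loose close behind the long box, where the open lid has to go (it blocks the lid at about 1.8 rad): 55 (own x) x 80 (own y) x 88 mm high, about 0.25 kg. Origin: centre of its underside. Starts square to the box within 0.1 rad, its centre about 85 mm behind the box's. Out of the lid's way once its centre is over 105 mm to either side of the box's middle, along the box's own y.
- short_lid_a (a joint): Lid angle of one short vial box (as the long one but 80 mm wide); must stay 0.
- short_lid_b (a joint): Lid angle of the other short vial box; must stay 0.
- short_box_a: Short vial box, 90 x 80 x 50 mm, fixed; origin: centre of underside. Leave shut.
- short_box_b: Second short vial box, same size, fixed; leave shut.
- vial_a: Loose amber vial with black cap, 25 mm diameter, 45 mm high, upright beside the long box's own +y end; origin: centre of underside. Leave alone.
- vial_b: Same vial beside the long box's own -y end. Leave alone.
- tub: Loose white round tub, 52 mm diameter, 60 mm high, near the own -y end of the long box; origin: centre of underside. Leave alone.
- tape_roll: Loose cardboard ring lying flat, 90 mm outer diameter, 24 mm high; origin: centre of underside. Leave alone.
- notepad: Notepad lying on the right far side, 150 x 110 x 12 mm, fixed; origin: centre of underside.

How it is judged:
By the outcome, as a careful person would: the job done as asked, in the order asked, and still so for the second after the job is handed in, with the robot touching nothing.
It also fails if it takes over 54 s, if anything falls off the work surface, if the arm or the gripper's body presses on something with over 40 N, if the wrist force passes 120 N, or if a joint passes its speed limit or range.

## Robot

A 6-joint arm with a two-finger parallel gripper is mounted at the origin on the work surface. World frame = base frame: x ahead of the robot, y to its left, z up, the work surface at z = 0. Lengths are in m, angles in rad, forces in N, time in s.
With the tool pointing down it reaches from about 0.3 to 0.75 m from the base axis. Payload 8.5 kg.
Tool frame: the origin (TCP) lies on the centre line of the jaws, within the pads' length; the fingertips stand 22 mm ahead of it and the grasp point (between the pads) lies 3 mm ahead of it; z points along the fingers, x is the direction in which the jaws open and shut, and the axes are right-handed (so a half turn about z gives the same grasp; the last joint's range is limited). The gripper opens to 88 mm and grips with 3 to 60 N. Pads are 18 mm wide; open, the fingers measure 123 mm over their backs; the gripper's body (75 mm by 187 mm) begins 45 mm behind the grasp point.
Start: joints at [1.089, 0.381, 1.297, -0, 1.464, -0.215], TCP at [0.145, 0.531, 0.261] pointing down, gripper open.
Joint ranges: [-3.11, 3.11], [-0.89, 2.33], [0.22, 2.48], [-1.42, 4.56], [0.17, 2.85], [-2.88, 2.88]. Speed limits (rad/s): [2.39, 2.39, 3.14, 3.14, 3.14, 3.14].

## Interface

Orientations are given as a rotation vector (axis times angle).
In Python, from cell import manip gives the robot as it stands.
- The arm moves only by the shell command python3 -m creep 'ROWS' [FORCE]. ROWS is JSON, a list that holds one entry, the list of rows, each a list of 7 numbers: the turn, a rotation vector about the tool's x, y, z in rad, then the shift along the tool's x, y, z in m, then the finger opening in m, from 0 to 0.0881. In form: [[[rx, ry, rz, dx, dy, dz, hand], ...]]. A call has 1 to 12 rows; each row shifts and turns the commanded pose from where the row before left it, along the tool's axes as they then stand; what a row does not reach is not made up. A row lasts 1/10 s, in which the tool goes at most 50 mm and 8.59 degrees, less where a joint would pass 70% of its speed; a pose out of reach is approached as far as the arm can. A call is refused whole if a number of a shift passes 0.05 or a number of a turn 0.15, either way. A call with a gripper value outside its range is refused whole. The fingers move at their own pace and stop on an object; FORCE is the grip in N (left out, the last holds). Time passes only in rows, so rows that do not move let the fingers close. It gives the time, the measured TCP pose, the force and the opening at its end, in the units of the state.
- manip.sense(): the state, without advancing time (a new reading comes with each control period).
- manip.snapshot(name): name is "scene" or "top"; returns a dict with "pixels" (420x560x3 uint8, blue, green, red), "z_map" (420x560 float32, m along the optical axis (not along the pixel's ray), 0 where there is no reading), "camera_matrix" (3x3 intrinsics, pixels), "distortion" ([k1, k2, p1, p2, k3] as OpenCV has them; the pictures are not rectified), "world_from_camera" (4x4, takes a point from camera to world coordinates). Camera axes: x right, y up, looking along -z (the intrinsics and any distortion apply to the point x, -y, -z); pixel columns grow to the right and rows downward; lengths in m; the calibration is good to about 2 mm. A picture is of the moment at which its call begins.
- manip.sign_off(): hands the job in, once; it reports no verdict.
The state is a dict: "time_s": time; "q": joint angles; "dq": joint speeds; "joint_efforts": joint torques, N m; "tcp_pos": TCP position; "eef_rot": TCP orientation; "wrist_force": force on the tool from outside, world axes, zero at the start; "torque": the same for the moment, N m; "opening": finger opening in m.
Only numpy, scipy, OpenCV 4.12 (cv2) and the standard library are available. Lean on these libraries where they do the work, as an engineer would, in place of code of your own. Each camera call takes 0.05 s, during which the arm holds its last target.

## Working session

There is one attempt and no reset: what is moved stays moved. The work goes in short steps, Python scripts to look and compute and a shell command to move; the robot and the scene stay as the last step left them, time stands still between calls to the robot, and variables do not carry over. Pictures are saved under pics/ and viewed, and the job is handed in when it is done.

```bash
ls; mkdir -p pics; cat > h.py <<'E'
import numpy as np, cv2
from cell import manip
def snap(n,f=None):
    s=manip.snapshot(n)
    if f: cv2.imwrite('pics/'+f,s['pixels'])
    np.save('/tmp/z_%s.npy'%n,s['z_map']); np.savez('/tmp/c_%s.npz'%n,K=s['camera_matrix'],D=np.array(s['distortion']),T=s['world_from_camera'],z=s['z_map'],p=s['pixels'])
    return s
def load(n): return np.load('/tmp/c_%s.npz'%n)
def px(s,u,v,z=None,h=None):
    """pixel->world; depth from map (z) or plane height h"""
    p=cv2.undistortPoints(np.array([[[u,v]]],float),s['K'],s['D'])[0,0]
    d=np.array([p[0],-p[1],-1.]); T=s['T']
    if h is not None:
        w=T[:3,:3]@d; k=(h-T[2,3])/w[2]
    else: k=s['z'][int(round(v)),int(round(u))] if z is None else z
    return T[:3,:3]@(d*k)+T[:3,3]
E
python3 - <<'E'
from h import *
for n in('scene','top'): snap(n,n+'0.png')
print(manip.sense())
for n in('scene','top'): print(load(n)['T'])
E
```

```text
pics
{'time_s': 0.1, 'q': array([ 1.08871127e+00,  3.81148161e-01,  1.29810981e+00, -2.72662836e-05,
        1.46359123e+00, -2.15301846e-01]), 'dq': array([ 0.00149436, -0.00212747, -0.0022323 ,  0.0015154 ,  0.00053606,
        0.00118345]), 'joint_efforts': array([ 3.75949661e-03, -4.38653147e+01, -2.24916941e+01,  7.15629710e-02,
        3.42303410e-02, -6.68105963e-05]), 'tcp_pos': array([0.14490962, 0.53035692, 0.26021435]), 'eef_rot': array([ 2.49670585e+00,  1.90592965e+00, -1.77021951e-03]), 'wrist_force': array([-0.34018282,  0.06133123, -0.50260746]), 'torque': array([-0.04658557, -0.06674652, -0.00285216]), 'opening': 0.08809232635344182}
[[ 0.761432   -0.44279223  0.47345153  1.03873652]
 [ 0.64814574  0.53279439 -0.54409304 -0.55567353]
 [-0.01133215  0.72115545  0.69268059  0.74700098]
 [ 0.          0.          0.          1.        ]]
[[ 0.08189162  0.97553665 -0.20401472  0.40321439]
 [-0.99662776  0.07909194 -0.02185322 -0.02562036]
 [-0.0051827   0.20511633  0.97872388  0.96493538]
 [ 0.          0.          0.          1.        ]]
```

View pics/scene0.png

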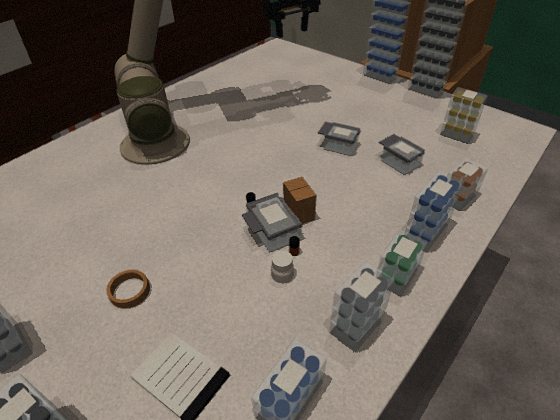

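View pics/top0.png

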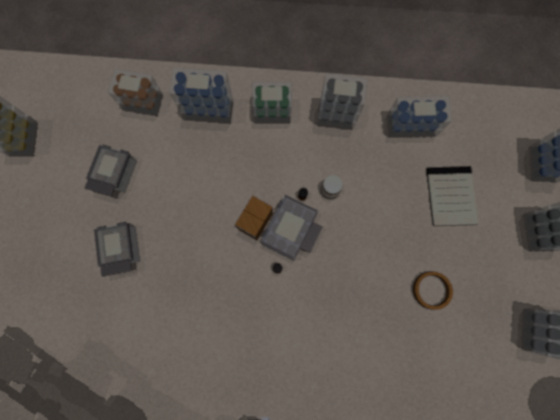

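```bash
python3 - <<'E'
from h import *
s=load('top')
im=cv2.imread('pics/top0.png')[160:290,220:360]
cv2.imwrite('pics/topc.png',cv2.resize(im*1,None,fx=5.5,fy=4.5*5.5/4.5*0+4.5,interpolation=cv2.INTER_CUBIC) if 0 else cv2.convertScaleAbs(cv2.resize(im,None,fx=4.5,fy=4.5,interpolation=cv2.INTER_CUBIC),alpha=1.6))
s2=load('scene')
im=cv2.imread('pics/scene0.png')[170:290,230:340]
cv2.imwrite('pics/scenec.png',cv2.convertScaleAbs(cv2.resize(im,None,fx=5,fy=5,interpolation=cv2.INTER_CUBIC),alpha=1.6))
E
```

```text
(no output)
```

View pics/topc.png

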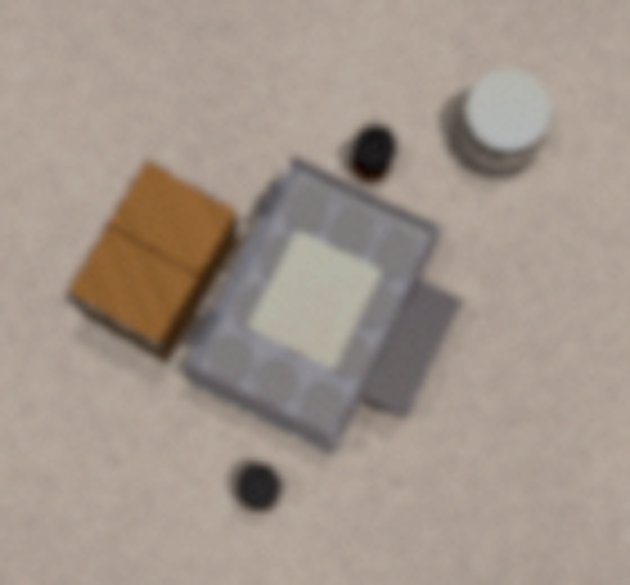

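View pics/scenec.png

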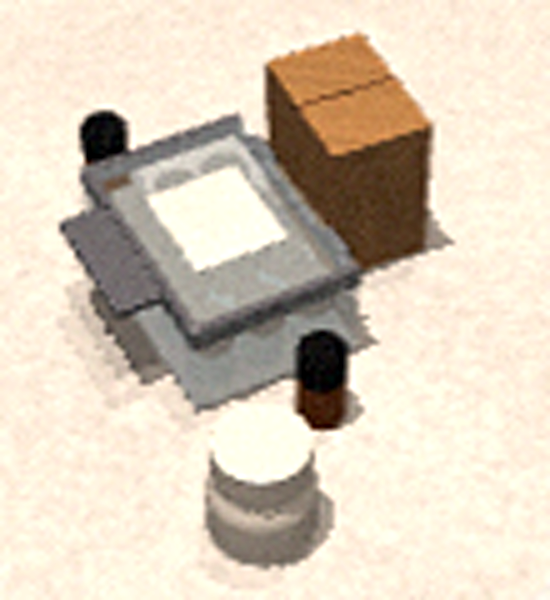

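```bash
python3 - <<'E'
from h import *
s=load('top'); np.set_printoptions(precision=4,suppress=True)
f=lambda u,v,h: px(s,220+u/4.5-.4,160+v/4.5-.4,h=h)
for nm,pts,h in (('lid',[(295,160),(438,230),(333,450),(185,370)],.0555),('lip',[(460,300),(405,413)],.0555),('carton',[(150,162),(237,210),(165,350),(72,295)],.088),('vb',[(374,147)],.045),('va',[(258,486)],.045),('tub',[(508,110)],.06)):
    P=np.array([f(u,v,h) for u,v in pts]); print(nm,P[:,:2].round(4).tolist(),P.mean(0))
# depth-based check
for u,v in ((310,290),(155,255),(420,350)): print(px(s,220+u/4.5,160+v/4.5))
# carton from depth: points with z .075-.1
z=s['z'];vv,uu=np.mgrid[170:280,225:345]
P=np.array([px(s,u,v) for u,v in zip(uu.ravel(),vv.ravel())])
np.save('/tmp/P.npy',P)
for lo,hi in((.078,.1),(.045,.062)):
    m=(P[:,2]>lo)&(P[:,2]<hi); r=cv2.minAreaRect(P[m][:,:2].astype(np.float32)*1000); print(lo,m.sum(),r,np.median(P[m][:,2]))
E
```

```text
lid [[0.6293, -0.0223], [0.5972, -0.101], [0.4766, -0.0539], [0.5119, 0.0263]] [ 0.5537 -0.0378  0.0555]
lip [[0.5605, -0.1149], [0.4988, -0.0898]] [ 0.5297 -0.1024  0.0555]
carton [[0.6141, 0.0522], [0.5924, 0.0052], [0.5173, 0.0354], [0.5415, 0.0852]] [0.5663 0.0445 0.088 ]
vb [[0.6426, -0.0645]] [ 0.6426 -0.0645  0.045 ]
va [[0.4557, -0.0166]] [ 0.4557 -0.0166  0.045 ]
tub [[0.6649, -0.1341]] [ 0.6649 -0.1341  0.06  ]
[ 0.5588 -0.0367  0.0544]
[0.565  0.0442 0.0863]
[ 0.5315 -0.0966  0.0553]
0.078 836 ((567.5545043945312, 48.28881072998047), (55.50923156738281, 80.29399108886719), 64.8145523071289) 0.08754526680960761
0.045 2786 ((571.7387084960938, -63.777984619140625), (146.614501953125, 271.9383544921875), 39.373329162597656) 0.05540478315798403
```

```bash
cat >> h.py <<'E'
from scipy.spatial.transform import Rotation as Ro
np.set_printoptions(precision=4,suppress=True)
A=np.deg2rad(68.); BX=np.array([np.cos(A),np.sin(A),0]); BY=np.array([-np.sin(A),np.cos(A),0]); BC=np.array([.554,-.038,0]); Z=np.array([0,0,1.])
def own2w(x,y,z): return BC+x*BX+y*BY+z*Z
def w2own(p): d=np.asarray(p)-BC; return np.array([d@BX,d@BY,d[2]])
def st():
    s=manip.sense(); R=Ro.from_rotvec(s['eef_rot']).as_matrix(); p=np.array(s['tcp_pos'])
    print('t',round(s['time_s'],2),'tcp own',w2own(p),'tip own',w2own(p+.022*R[:,2]),'w',p,'F',s['wrist_force'],'op',round(s['opening'],4),'q',s['q'])
    return s,R,p
def tiltR(phi): # tool z toward +ownx by phi from vertical, tool x = BX(cos)+Z(sin)? -> jaw axis chosen by caller
    return np.sin(phi)*BX-np.cos(phi)*Z
def go(tip,Rt):
    """tip = world target of fingertips; print turn (tool frame) and shift (in tool frame after turn)"""
    s,R,p=st(); rv=Ro.from_matrix(R.T@Rt).as_rotvec(); t=np.asarray(tip)-.022*Rt[:,2]
    print('turn',rv,'rows>=',np.linalg.norm(rv)/.15,'| shift in new frame',Rt.T@(t-p),'| in old',R.T@(t-p))
def frame(x,z): return np.column_stack([x,np.cross(z,x),z])
E
python3 - <<'E'
from h import *
go(own2w(.086,-.055,.16),frame(BX,-Z))
E
```

```text
t 0.1 tcp own [0.3737 0.5922 0.2602] tip own [0.3737 0.5922 0.2382] w [0.1449 0.5304 0.2602] F [-0.3402  0.0613 -0.5026] op 0.0881 q [ 1.0887  0.3811  1.2981 -0.      1.4636 -0.2153]
turn [-0.0002  0.0012  0.1172] rows>= 0.7813259545422913 | shift in new frame [-0.2877  0.6472  0.0782] | in old [-0.3613  0.6092  0.0785]
```

```bash
python3 -m creep '[[[0,0,0.117,0,0,0,0.02],[0,0,0,-0.0144,0.0324,0,0.02],[0,0,0,-0.0144,0.0324,0,0.02],[0,0,0,-0.0144,0.0324,0,0.02],[0,0,0,-0.0144,0.0324,0,0.02],[0,0,0,-0.0144,0.0324,0,0.02],[0,0,0,-0.0144,0.0324,0,0.02],[0,0,0,-0.0144,0.0324,0,0.02],[0,0,0,-0.0144,0.0324,0,0.02],[0,0,0,-0.0144,0.0324,0,0.02],[0,0,0,-0.0144,0.0324,0,0.02]]]' 20
python3 -m creep '[[[0,0,0,-0.0144,0.0324,0,0.02],[0,0,0,-0.0144,0.0324,0,0.02],[0,0,0,-0.0144,0.0324,0,0.02],[0,0,0,-0.0144,0.0324,0,0.02],[0,0,0,-0.0144,0.0324,0,0.02],[0,0,0,-0.0144,0.0324,0,0.02],[0,0,0,-0.0144,0.0324,0,0.02],[0,0,0,-0.0144,0.0324,0,0.02],[0,0,0,-0.0144,0.0324,0,0.02],[0,0,0,-0.0144,0.0324,0,0.02],[0,0,0,0,0,0,0.02]]]'
python3 - <<'E'
from h import *
go(own2w(.086,-.055,.035),frame(BX,-Z))
for n in('scene','top'): snap(n,n+'1.png')
a=cv2.imread('pics/scene1.png')[120:300,190:400]
cv2.imwrite('pics/m1.png',cv2.resize(cv2.convertScaleAbs(a,alpha=1.5),None,fx=3.2,fy=3.2))
E
```

```text
time_s: 1.2
tcp_pos: [0.3922, 0.2744, 0.2606]
eef_rot: [-2.604, -1.757, 0.001]
wrist_force: [0.6, 0.5, 0.1]
opening: 0.02
time_s: 2.3
tcp_pos: [0.6398, 0.0177, 0.2591]
eef_rot: [-2.607, -1.752, 0.002]
wrist_force: [0.7, -0.2, 0.3]
opening: 0.02
t 2.3 tcp own [ 0.0838 -0.0587  0.2591] tip own [ 0.0837 -0.0587  0.2371] w [0.6398 0.0177 0.2591] F [ 0.7126 -0.2491  0.3152] op 0.02 q [-0.1568  0.545   1.0236 -0.0006  1.5742 -1.3403]
turn [-0.001   0.0009 -0.0033] rows>= 0.023756204104064253 | shift in new frame [ 0.0022 -0.0037  0.2021] | in old [ 0.0024 -0.0035  0.2021]
```

View pics/m1.png

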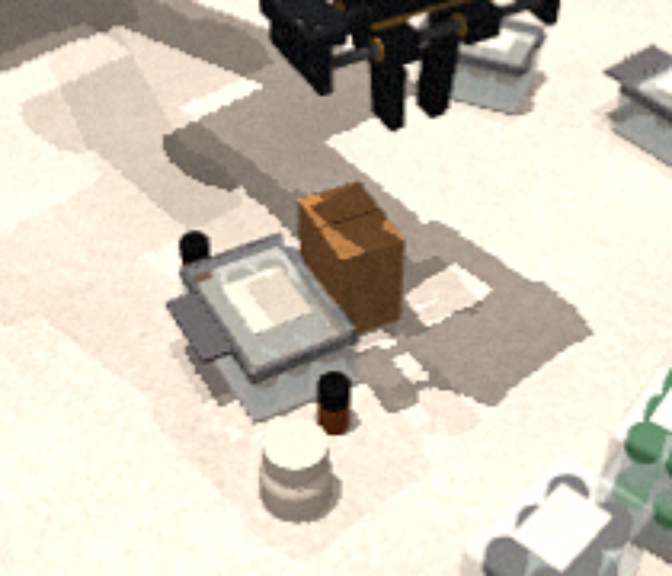

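View pics/top1.png

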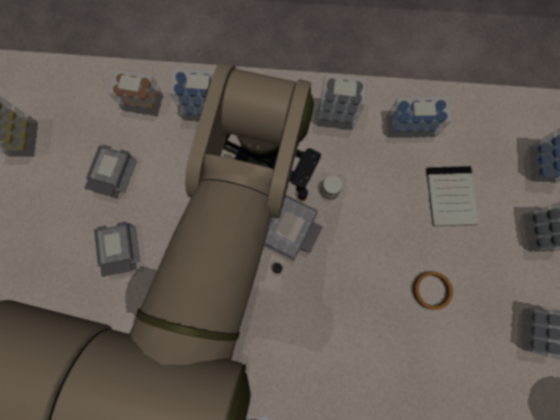

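```bash
python3 -m creep '[[[0,0,0,0.0011,-0.0018,0.03,0.02],[0,0,0,0.0011,-0.0018,0.03,0.02],[0,0,0,0,0,0.03,0.02],[0,0,0,0,0,0.03,0.02],[0,0,0,0,0,0.03,0.02],[0,0,0,0,0,0.03,0.02],[0,0,0,0,0,0.018,0.02],[0,0,0,0,0,0,0.02]]]'
python3 - <<'E'
from h import *
st()
for n in('scene',): snap(n,n+'2.png')
a=cv2.imread('pics/scene2.png')[120:300,190:400]
cv2.imwrite('pics/m2.png',cv2.resize(cv2.convertScaleAbs(a,alpha=1.8),None,fx=3.2,fy=3.2))
E
```

```text
time_s: 3.2
tcp_pos: [0.6336, 0.0255, 0.0606]
eef_rot: [-2.6, -1.757, 0.006]
wrist_force: [-1.1, -0.3, 1.1]
opening: 0.0197
t 3.2 tcp own [ 0.0887 -0.05    0.0606] tip own [ 0.0887 -0.0499  0.0386] w [0.6336 0.0255 0.0606] F [-1.128 -0.306  1.066] op 0.0197 q [-0.1461  0.7186  1.3035  0.0001  1.1246 -1.3344]
```

View pics/m2.png

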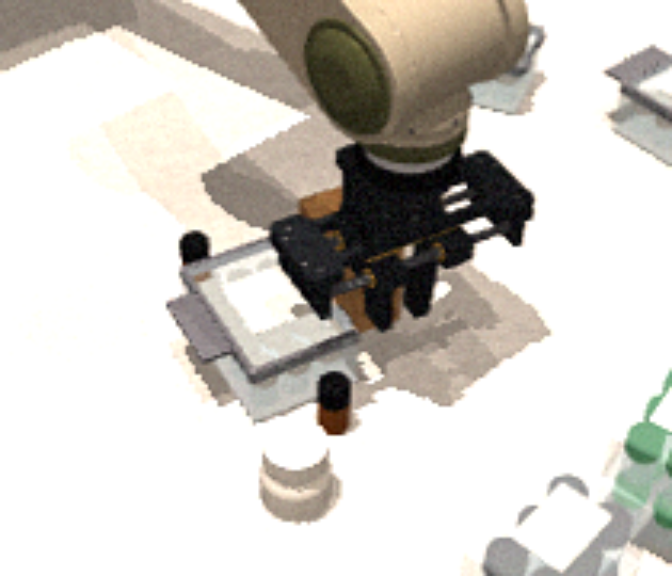

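```bash
python3 -m creep '[[[0,0,0,-0.003,-0.005,0,0.02],[0,0,0,0,-0.005,0,0.02],[0,0,0,0,-0.005,0,0.02],[0,0,0,0,-0.005,0,0.02],[0,0,0,0,-0.005,0,0.02],[0,0,0,0,-0.005,0,0.02],[0,0,0,0,-0.005,0,0.02],[0,0,0,0,-0.005,0,0.02]]]'
python3 - <<'E'
from h import *
st()
for n in('scene',): snap(n,n+'3.png')
a=cv2.imread('pics/scene3.png')[120:300,190:400]
cv2.imwrite('pics/m3.png',cv2.resize(cv2.convertScaleAbs(a,alpha=1.8),None,fx=3.2,fy=3.2))
E
```

```text
time_s: 4.05
tcp_pos: [0.5971, 0.0365, 0.0629]
eef_rot: [2.604, 1.757, 0.001]
wrist_force: [2.4, -0.3, 2.0]
opening: 0.0204
t 4.05 tcp own [ 0.0852 -0.0121  0.0629] tip own [ 0.0852 -0.0121  0.0409] w [0.5971 0.0365 0.0629] F [ 2.39   -0.3156  2.0225] op 0.0204 q [-0.1367  0.6647  1.4189 -0.0001  1.0574 -1.3236]
```

View pics/m3.png

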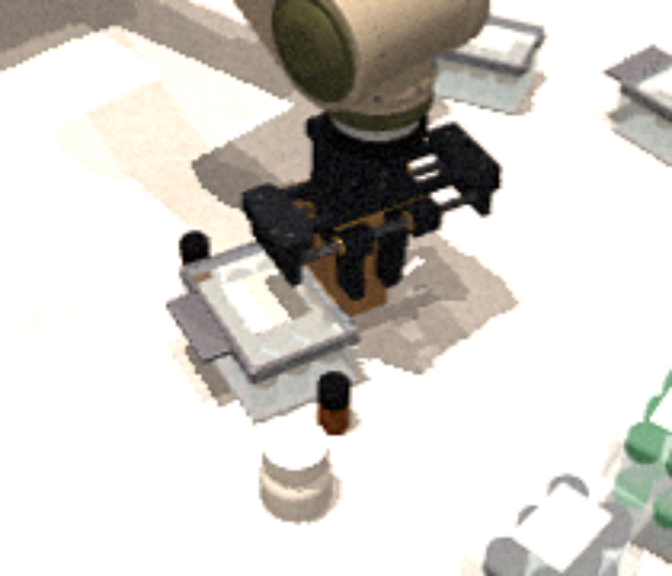

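```bash
python3 -m creep '[[[0,0,0,0,-0.005,0.001,0.02],[0,0,0,0,-0.005,0.001,0.02],[0,0,0,0,-0.005,0,0.02],[0,0,0,0,-0.005,0,0.02],[0,0,0,0,-0.005,0,0.02],[0,0,0,0,-0.005,0,0.02],[0,0,0,0,-0.005,0,0.02],[0,0,0,0,-0.005,0,0.02],[0,0,0,0,-0.005,0,0.02],[0,0,0,0,-0.005,0,0.02],[0,0,0,0,-0.005,0,0.02],[0,0,0,0,-0.005,0,0.02]]]'
python3 - <<'E'
from h import *
st()
for n in('scene','top'): snap(n,n+'4.png')
a=cv2.imread('pics/scene4.png')[120:300,190:400]
cv2.imwrite('pics/m4.png',cv2.resize(cv2.convertScaleAbs(a,alpha=1.8),None,fx=3.2,fy=3.2))
E
```

```text
time_s: 5.3
tcp_pos: [0.5413, 0.059, 0.0608]
eef_rot: [-2.604, -1.757, 0.0]
wrist_force: [0.6, 0.5, -0.8]
opening: 0.02
t 5.3 tcp own [0.0852 0.0482 0.0608] tip own [0.0852 0.0482 0.0388] w [0.5413 0.059  0.0608] F [ 0.6213  0.4718 -0.8279] op 0.02 q [-0.1089  0.5986  1.5805  0.      0.9625 -1.2959]
```

View pics/m4.png

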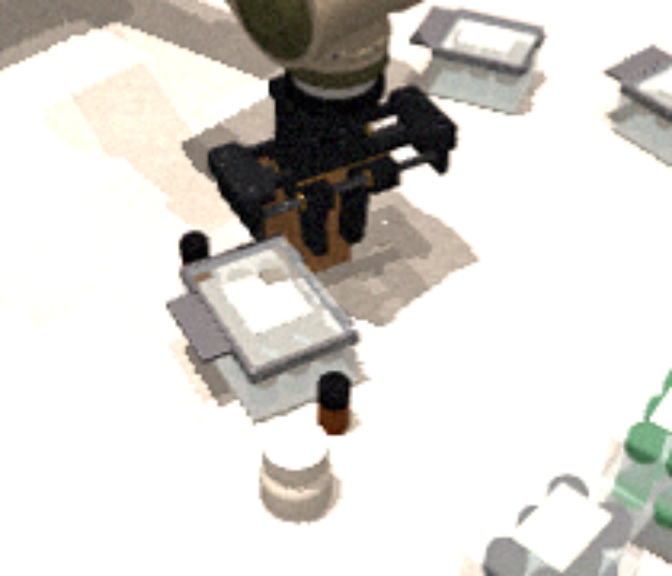

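View pics/top4.png

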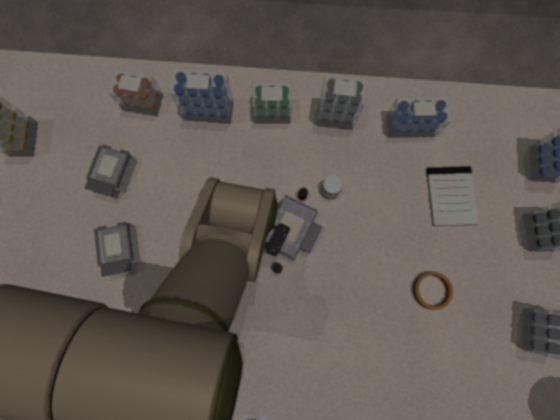

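```bash
python3 -m creep '[[[0,0,0,0,-0.005,0,0.02],[0,0,0,0,-0.005,0,0.02],[0,0,0,0,-0.005,0,0.02],[0,0,0,0,-0.005,0,0.02],[0,0,0,0,-0.004,0,0.02],[0,0,0,0,-0.003,0,0.02],[0,0,0,0,0,0,0.02]]]'
python3 -m creep '[[[0,0,0,0,0.01,0,0.02],[0,0,0,0,0.02,0,0.02],[0,0,0,0,0.02,-0.01,0.02],[0,0,0,0,0,-0.03,0.02],[0,0,0,0,0,-0.04,0.02],[0,0,0,0,0,-0.04,0.02],[0,0,0,0,0,-0.04,0.02],[0,0,0,0,0,-0.04,0.02]]]'
python3 - <<'E'
from h import *
st()
for n in('scene','top'): snap(n,n+'5.png')
a=cv2.imread('pics/scene5.png')[120:300,190:400]
cv2.imwrite('pics/m5.png',cv2.resize(cv2.convertScaleAbs(a,alpha=1.8),None,fx=3.2,fy=3.2))
s=load('scene')
vv,uu=np.mgrid[150:260,220:330]
P=np.array([w2own(px(s,u,v)) for u,v in zip(uu.ravel(),vv.ravel())])
m=(P[:,2]>.081)&(P[:,2]<.095)&(P[:,1]>0)&(P[:,0]>.04)&(P[:,0]<.13)
r=cv2.minAreaRect(P[m][:,:2].astype(np.float32)*1000); print(m.sum(),r,np.median(P[m][:,2]))
E
```

```text
time_s: 6.1
tcp_pos: [0.5161, 0.0692, 0.0607]
eef_rot: [-2.604, -1.757, 0.001]
wrist_force: [0.4, -0.4, 0.4]
opening: 0.0199
time_s: 6.9
tcp_pos: [0.5631, 0.05, 0.2624]
eef_rot: [-2.604, -1.757, 0.001]
wrist_force: [1.3, 0.9, -0.5]
opening: 0.0199
t 6.9 tcp own [0.085  0.0245 0.2624] tip own [0.085  0.0245 0.2404] w [0.5631 0.05   0.2624] F [ 1.2646  0.8924 -0.4881] op 0.0199 q [-0.1208  0.4068  1.2505  0.      1.4848 -1.3076]
436 ((81.99935913085938, 124.81358337402344), (83.5457534790039, 56.64784240722656), 89.69126892089844) 0.08810957413344372
```

View pics/m5.png

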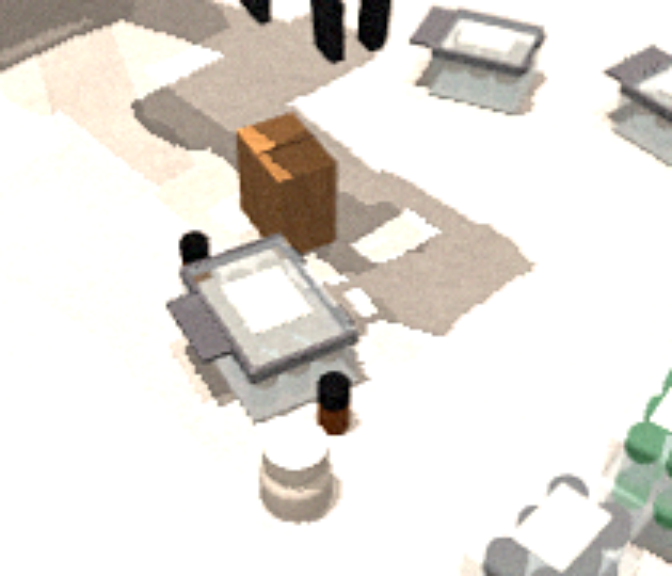

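```bash
python3 - <<'E'
from h import *
phi=np.deg2rad(50)
Rt=frame(-BY,tiltR(phi))
print(np.linalg.det(Rt))
go(own2w(-.13,.01,.20),frame(-BY,-Z))
go(own2w(-.13,.01,.20),Rt)
print(w2own(px(load('top'),433,290,h=.02)))
E
```

```text
1.0
t 7.0 tcp own [0.0856 0.0229 0.2661] tip own [0.0856 0.0227 0.2441] w [0.5648 0.0499 0.2661] F [-0.4754 -0.5151 -0.3383] op 0.0204 q [-0.1206  0.4033  1.2454  0.0001  1.4832 -1.3076]
turn [ 0.0053 -0.0093  1.5709] rows>= 10.472866462384072 | shift in new frame [0.0129 0.2156 0.0441] | in old [-0.2157  0.0125  0.0436]
t 7.0 tcp own [0.0856 0.0229 0.2661] tip own [0.0856 0.0227 0.2441] w [0.5648 0.0499 0.2661] F [-0.4754 -0.5151 -0.3383] op 0.0204 q [-0.1206  0.4033  1.2454  0.0001  1.4832 -1.3076]
turn [0.6866 0.673  1.466 ] rows>= 11.687350174642466 | shift in new frame [ 0.0129  0.1892 -0.1447] | in old [-0.2325  0.0124  0.0514]
[-0.3717 -0.0216  0.02  ]
```

Turn about z, and shift sideways (in the old frame) first.

```bash
python3 -m creep '[[[0,0,0,-0.03,0,0,0],[0,0,0,-0.03,0.003,0,0],[0,0,0,-0.03,0.003,0,0],[0,0,0,-0.03,0.003,0,0],[0,0,0,-0.03,0.003,0,0],[0,0,0,-0.03,0,0,0],[0,0,0,-0.03,0,0,0],[0,0,0,-0.02,0,0,0]]]'
python3 -m creep '[[[0,0,0.142,0,0,0,0],[0,0,0.143,0,0,0,0],[0,0,0.143,0,0,0,0],[0,0,0.143,0,0,0,0],[0,0,0.143,0,0,0,0],[0,0,0.143,0,0,0,0],[0,0,0.143,0,0,0,0],[0,0,0.143,0,0,0,0],[0,0,0.143,0,0,0,0],[0,0,0.143,0,0,0,0],[0,0,0.143,0,0,0,0]]]'
python3 -m creep '[[[0.145,0,0,0,0,0,0],[0.145,0,0,0,0,0,0],[0.145,0,0,0,0,0,0],[0.145,0,0,0,0,0,0],[0.145,0,0,0,0,0,0],[0.145,0,0,0,0,0,0],[0,0,0,0,0,0,0]]]'
python3 - <<'E'
from h import *
phi=np.deg2rad(50)
Rt=frame(-BY,tiltR(phi))
go(own2w(-.12,.01,.06),Rt)
snap('scene','scene6.png')
E
```

```text
time_s: 7.8
tcp_pos: [0.4873, -0.1694, 0.2599]
eef_rot: [-2.604, -1.754, 0.001]
wrist_force: [-0.5, 0.6, 0.3]
opening: 0.0005
time_s: 8.9
tcp_pos: [0.4881, -0.1678, 0.2598]
eef_rot: [-3.081, 0.61, 0.003]
wrist_force: [-0.5, 0.1, -0.0]
opening: 0.0006
time_s: 9.6
tcp_pos: [0.4874, -0.1692, 0.2583]
eef_rot: [-2.232, 0.442, -0.199]
wrist_force: [0.5, 0.1, -0.8]
opening: 0.0007
t 9.6 tcp own [-0.1465  0.0126  0.2583] tip own [-0.1297  0.0126  0.2442] w [ 0.4874 -0.1692  0.2583] F [ 0.4601  0.0909 -0.814 ] op 0.0007 q [-0.8865  0.4343  1.4715  0.7457  1.709  -0.5747]
turn [-0.0012 -0.     -0.0068] rows>= 0.04594348100171664 | shift in new frame [0.0026 0.1349 0.1258] | in old [0.0035 0.135  0.1257]
```

View pics/scene6.png

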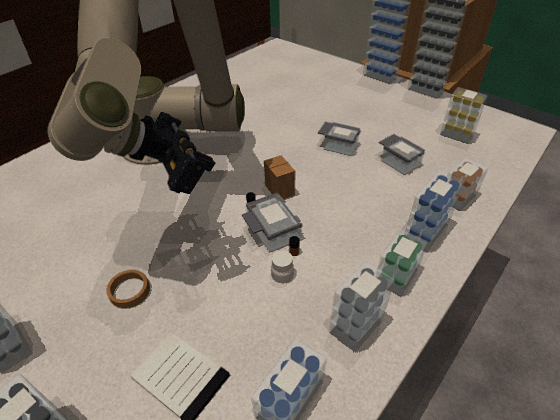

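```bash
python3 -m creep '[[[0,0,0,0.0005,0.0225,0.021,0],[0,0,0,0.0005,0.0225,0.021,0],[0,0,0,0.0005,0.0225,0.021,0],[0,0,0,0.0005,0.0225,0.021,0],[0,0,0,0.0005,0.0225,0.021,0],[0,0,0,0.0005,0.0225,0.021,0],[0,0,0,0,0,0,0]]]'
python3 - <<'E'
from h import *
phi=np.deg2rad(50)
Rt=frame(-BY,tiltR(phi))
go(own2w(-.11,.01,.025),Rt)
go(own2w(-.057,.01,.025),Rt)
snap('scene','scene7.png')
a=cv2.imread('pics/scene7.png')[120:300,150:360]
cv2.imwrite('pics/m7.png',cv2.resize(cv2.convertScaleAbs(a,alpha=1.8),None,fx=3.2,fy=3.2))
s=load('scene')
vv,uu=np.mgrid[190:250,225:305]
P=np.array([w2own(px(s,u,v)) for u,v in zip(uu.ravel(),vv.ravel())])
m=(P[:,2]>.050)&(P[:,2]<.06)&(abs(P[:,1])<.075)&(abs(P[:,0])<.08)
print(np.percentile(P[m],[1,99],axis=0))
k=m&(P[:,0]<-.05);print(np.percentile(P[k],[2,98],axis=0))
E
```

```text
time_s: 10.35
tcp_pos: [0.4939, -0.1589, 0.0742]
eef_rot: [-2.238, 0.436, -0.196]
wrist_force: [-0.2, 0.2, 0.2]
opening: 0.0005
t 10.35 tcp own [-0.1346  0.0105  0.0742] tip own [-0.1178  0.0106  0.0599] w [ 0.4939 -0.1589  0.0742] F [-0.1899  0.1913  0.1533] op 0.0005 q [-0.8624  0.6991  1.6506  0.7616  1.3683 -0.8664]
turn [ 0.0039  0.0039 -0.0024] rows>= 0.04040118824896623 | shift in new frame [0.0005 0.0218 0.0284] | in old [0.0006 0.0217 0.0285]
t 10.35 tcp own [-0.1346  0.0105  0.0742] tip own [-0.1178  0.0106  0.0599] w [ 0.4939 -0.1589  0.0742] F [-0.1899  0.1913  0.1533] op 0.0005 q [-0.8624  0.6991  1.6506  0.7616  1.3683 -0.8664]
turn [ 0.0039  0.0039 -0.0024] rows>= 0.04040118824896623 | shift in new frame [ 0.0005 -0.0122  0.069 ] | in old [ 0.0007 -0.0125  0.069 ]
[[-0.0694 -0.0668  0.0516]
 [ 0.0446  0.0618  0.0588]]
[[-0.0703 -0.0365  0.0518]
 [-0.0504  0.0319  0.058 ]]
```

View pics/m7.png

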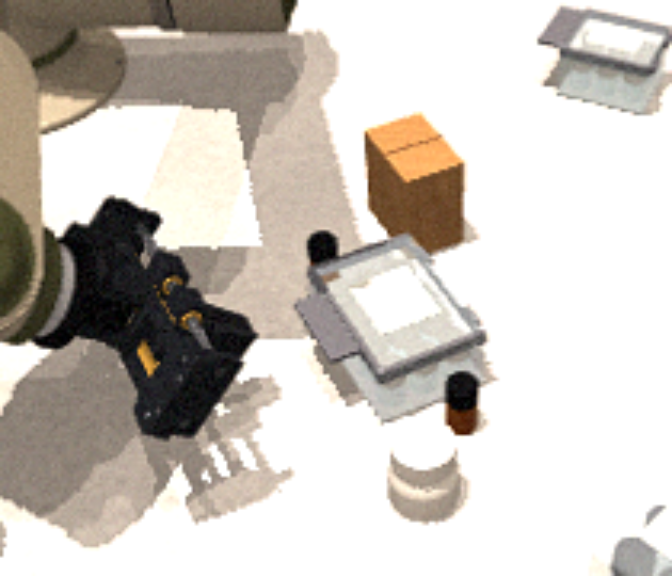

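```bash
python3 -m creep '[[[0,0,0,0,0.011,0.0143,0],[0,0,0,0,0.011,0.0143,0],[0,0,0,0,0,0,0],[0,0,0,0,-0.0068,0.0081,0],[0,0,0,0,-0.0068,0.0081,0],[0,0,0,0,-0.0068,0.0081,0],[0,0,0,0,-0.0068,0.0081,0],[0,0,0,0,0,0,0]]]'
python3 - <<'E'
from h import *
phi=np.deg2rad(50)
Rt=frame(-BY,tiltR(phi))
go(own2w(-.057,.01,.025),Rt)
snap('scene','scene8.png')
a=cv2.imread('pics/scene8.png')[120:300,150:360]
cv2.imwrite('pics/m8.png',cv2.resize(cv2.convertScaleAbs(a,alpha=1.8),None,fx=3.2,fy=3.2))
E
```

```text
time_s: 11.2
tcp_pos: [0.5132, -0.1121, 0.0413]
eef_rot: [-2.238, 0.434, -0.202]
wrist_force: [-0.2, 0.5, 0.2]
opening: 0.0001
t 11.2 tcp own [-0.084   0.01    0.0413] tip own [-0.0672  0.0101  0.0271] w [ 0.5132 -0.1121  0.0413] F [-0.1553  0.5301  0.1837] op 0.0001 q [-0.7742  0.7489  1.696   0.837   1.2583 -0.8976]
turn [0.0025 0.0007 0.0005] rows>= 0.017911436382031562 | shift in new frame [ 0.     -0.0048  0.0092] | in old [ 0.0001 -0.0049  0.0092]
```

View pics/m8.png

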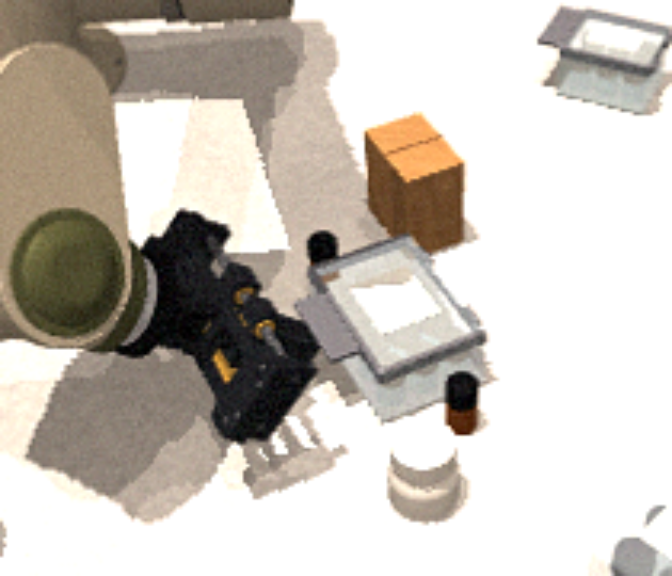

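```bash
python3 - <<'E'
from h import *
s,R,p=st(); own=w2own(p+.022*R[:,2])
phi=np.deg2rad(50); n=.009*np.array([np.cos(phi),np.sin(phi)])
c=lambda a: np.array([.045-.100*np.cos(np.deg2rad(a)),.0505+.100*np.sin(np.deg2rad(a))])-n
P=[own[[0,2]],np.array([-.057,.025])]+[c(a) for a in range(0,111,10)]
for i,(a,b) in enumerate(zip(P,P[1:])):
    d=b-a; print(i*10-10,b,'dy,dz',-.643*d[0]-.766*d[1],.766*d[0]-.643*d[1])
E
```

```text
t 11.25 tcp own [-0.0847  0.0098  0.0412] tip own [-0.0679  0.0098  0.027 ] w [ 0.5131 -0.1129  0.0412] F [ 0.1736 -0.4502 -0.1136] op 0.0004 q [-0.7754  0.7493  1.6954  0.8364  1.2586 -0.8978]
-10 [-0.057  0.025] dy,dz -0.005510541920544809 0.009642898834553453
0 [-0.0608  0.0436] dy,dz -0.011818077711881762 -0.014862778588849483
10 [-0.0593  0.061 ] dy,dz -0.014278311890601891 -0.010001851704718753
20 [-0.0548  0.0778] dy,dz -0.015798195571610427 -0.007370498263322341
30 [-0.0474  0.0936] dy,dz -0.016838059074448276 -0.004515195961846916
40 [-0.0374  0.1079] dy,dz -0.01736630667277803 -0.0015227017158701804
50 [-0.0251  0.1202] dy,dz -0.01736688783063063 0.0015160590512189771
60 [-0.0108  0.1302] dy,dz -0.016839784889818764 0.00450875513119978
70 [0.005  0.1376] dy,dz -0.015801013606472077 0.0073644549680592815
80 [0.0219 0.1421] dy,dz -0.014282136520391411 0.009996389567308315
90 [0.0392 0.1436] dy,dz -0.012329303943248522 0.012324588927971813
100 [0.0566 0.1421] dy,dz -0.010001851704718725 0.014278311890601922
110 [0.0734 0.1376] dy,dz -0.007370498263322356 0.01579819557161042
```

```bash
python3 -m creep '[[[0,0,0,0,-0.0028,0.0048,0],[0,0,0,0,-0.0028,0.0048,0],[0,0,0,0,0,0,0],[0,0,0,0,-0.004,-0.005,0],[0,0,0,0,-0.004,-0.005,0],[0,0,0,0,-0.004,-0.005,0],[0,0,0,0,-0.0048,-0.0033,0],[0,0,0,0,-0.0048,-0.0033,0],[0,0,0,0,-0.0048,-0.0033,0]]]'
python3 - <<'E'
from h import *
st()
snap('scene','scene9.png')
a=cv2.imread('pics/scene9.png')[120:300,150:360]
cv2.imwrite('pics/m9.png',cv2.resize(cv2.convertScaleAbs(a,alpha=1.8),None,fx=3.2,fy=3.2))
E
```

```text
time_s: 12.15
tcp_pos: [0.5164, -0.1054, 0.0759]
eef_rot: [-2.238, 0.436, -0.203]
wrist_force: [0.8, -0.6, -0.5]
opening: 0.0002
t 12.15 tcp own [-0.0766  0.0096  0.0759] tip own [-0.0598  0.0096  0.0617] w [ 0.5164 -0.1054  0.0759] F [ 0.8146 -0.6339 -0.5437] op 0.0002 q [-0.7607  0.6847  1.6848  0.8297  1.3011 -0.8323]
```

View pics/m9.png

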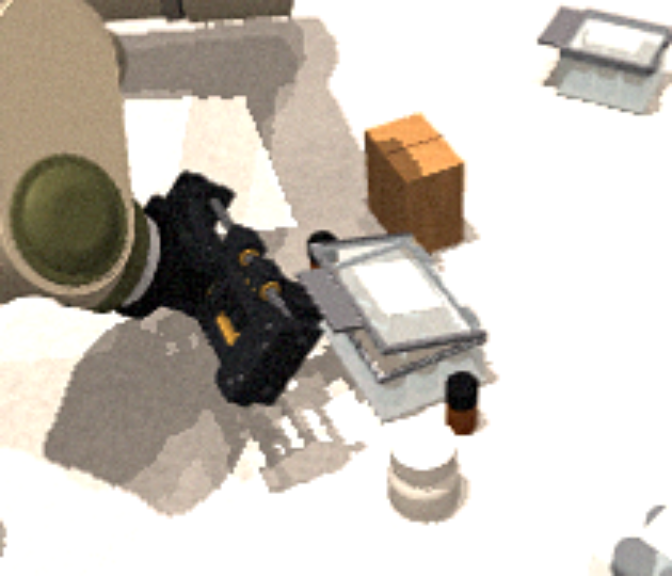

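```bash
python3 -m creep '[[[0,0,0,0,-0.0053,-0.0025,0],[0,0,0,0,-0.0053,-0.0025,0],[0,0,0,0,-0.0053,-0.0025,0],[0,0,0,0,-0.0056,-0.0015,0],[0,0,0,0,-0.0056,-0.0015,0],[0,0,0,0,-0.0056,-0.0015,0],[0,0,0,0,-0.0058,-0.0005,0],[0,0,0,0,-0.0058,-0.0005,0],[0,0,0,0,-0.0058,-0.0005,0]]]'
python3 - <<'E'
from h import *
st()
snap('scene','scene10.png')
a=cv2.imread('pics/scene10.png')[120:300,150:360]
cv2.imwrite('pics/m10.png',cv2.resize(cv2.convertScaleAbs(a,alpha=1.8),None,fx=3.2,fy=3.2))
E
```

```text
time_s: 13.1
tcp_pos: [0.5247, -0.0847, 0.1227]
eef_rot: [-2.238, 0.436, -0.203]
wrist_force: [-0.5, -0.9, -0.7]
opening: 0.0006
t 13.1 tcp own [-0.0543  0.0096  0.1227] tip own [-0.0375  0.0096  0.1085] w [ 0.5247 -0.0847  0.1227] F [-0.4592 -0.8572 -0.6875] op 0.0006 q [-0.7197  0.6009  1.663   0.8328  1.3502 -0.7308]
```

View pics/m10.png

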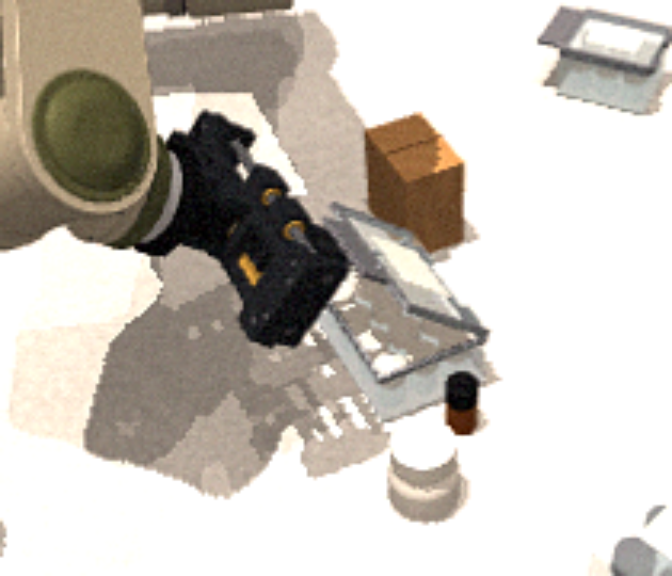

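Lid is at about 40° and following; continue along the arc.

```bash
python3 -m creep '[[[0,0,0,0,-0.0058,0.0005,0],[0,0,0,0,-0.0058,0.0005,0],[0,0,0,0,-0.0058,0.0005,0],[0,0,0,0,-0.0056,0.0015,0],[0,0,0,0,-0.0056,0.0015,0],[0,0,0,0,-0.0056,0.0015,0],[0,0,0,0,-0.0053,0.0025,0],[0,0,0,0,-0.0053,0.0025,0],[0,0,0,0,-0.0053,0.0025,0]]]'
python3 - <<'E'
from h import *
st()
snap('scene','scene11.png')
a=cv2.imread('pics/scene11.png')[120:300,150:360]
cv2.imwrite('pics/m11.png',cv2.resize(cv2.convertScaleAbs(a,alpha=1.8),None,fx=3.2,fy=3.2))
E
```

```text
time_s: 14.05
tcp_pos: [0.5408, -0.0451, 0.152]
eef_rot: [-2.238, 0.436, -0.203]
wrist_force: [-0.5, -0.9, 0.1]
opening: 0.0005
t 14.05 tcp own [-0.0115  0.0096  0.152 ] tip own [0.0053 0.0096 0.1378] w [ 0.5408 -0.0451  0.152 ] F [-0.5448 -0.9397  0.0588] op 0.0005 q [-0.6388  0.55    1.6463  0.8614  1.3471 -0.6354]
```

View pics/m11.png

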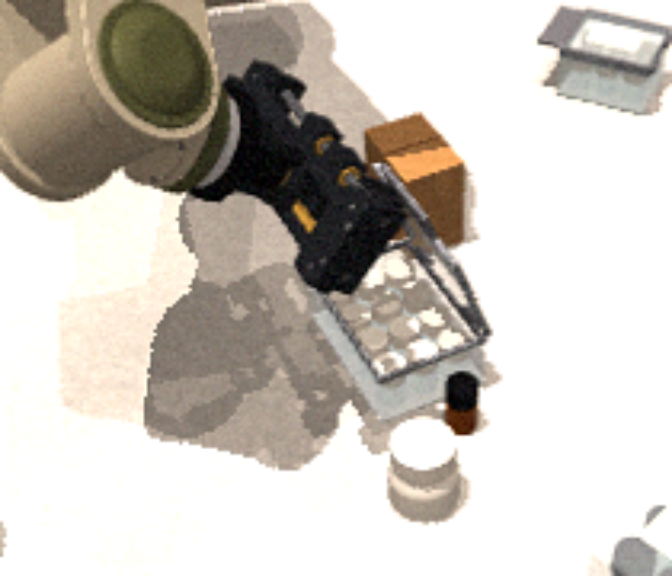

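```bash
python3 -m creep '[[[0,0,0,0,-0.0048,0.0033,0],[0,0,0,0,-0.0048,0.0033,0],[0,0,0,0,-0.0048,0.0033,0],[0,0,0,0,-0.0041,0.0041,0],[0,0,0,0,-0.0041,0.0041,0],[0,0,0,0,-0.0041,0.0041,0],[0,0,0,0,-0.0033,0.0048,0],[0,0,0,0,-0.0033,0.0048,0],[0,0,0,0,-0.0033,0.0048,0],[0,0,0,0,0,0,0],[0,0,0,0,0,0,0]]]'
python3 - <<'E'
from h import *
st()
snap('scene','scene12.png')
a=cv2.imread('pics/scene12.png')[120:300,150:360]
cv2.imwrite('pics/m12.png',cv2.resize(cv2.convertScaleAbs(a,alpha=1.8),None,fx=3.2,fy=3.2))
E
```

```text
time_s: 15.2
tcp_pos: [0.56, 0.0023, 0.1562]
eef_rot: [-2.238, 0.436, -0.202]
wrist_force: [-0.5, 0.3, -0.9]
opening: 0.0005
t 15.2 tcp own [0.0397 0.0096 0.1562] tip own [0.0565 0.0095 0.142 ] w [0.56   0.0023 0.1562] F [-0.4889  0.2764 -0.857 ] op 0.0005 q [-0.5396  0.5451  1.6388  0.9032  1.2926 -0.5728]
```

View pics/m12.png

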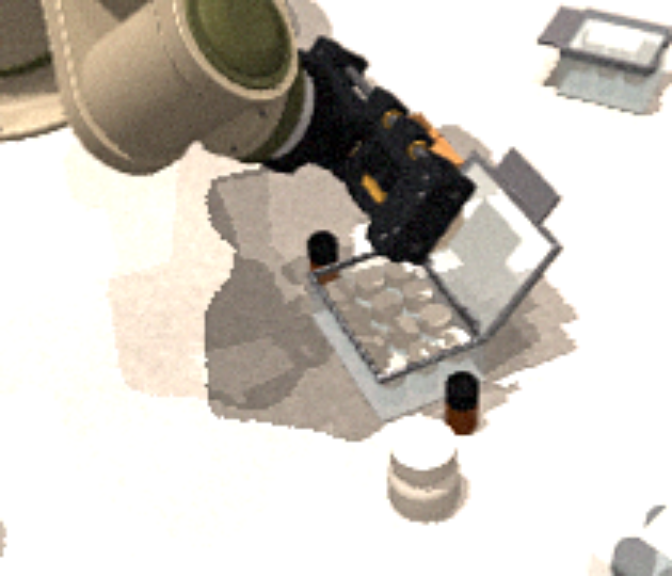

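```bash
python3 -m creep '[[[0,0,0,0,0,-0.02,0],[0,0,0,0,0,-0.03,0],[0,0,0,0,0,-0.04,0],[0,0,0,0,0,-0.04,0],[0,0,0,0,0,-0.04,0],[0,0,0,0,0,-0.04,0],[0,0,0,0,0,0,0],[0,0,0,0,0,0,0],[0,0,0,0,0,0,0]]]'
python3 - <<'E'
from h import *
st()
snap('scene','scene13.png');snap('top','top13.png')
a=cv2.imread('pics/scene13.png')[120:300,150:360]
cv2.imwrite('pics/m13.png',cv2.resize(cv2.convertScaleAbs(a,alpha=1.8),None,fx=3.2,fy=3.2))
s=load('scene')
vv,uu=np.mgrid[150:260,220:330]
P=np.array([w2own(px(s,u,v)) for u,v in zip(uu.ravel(),vv.ravel())])
m=(P[:,2]>.081)&(P[:,2]<.095)&(P[:,1]>.07)&(P[:,0]>.04)&(P[:,0]<.13)
print(m.sum(),cv2.minAreaRect(P[m][:,:2].astype(np.float32)*1000))
k=(P[:,2]>.12)&(abs(P[:,1])<.04)&(P[:,0]>.06)&(P[:,0]<.16); print('lip',k.sum(),np.percentile(P[k],[2,50,98],axis=0))
E
```

```text
time_s: 16.15
tcp_pos: [0.4996, -0.1457, 0.2908]
eef_rot: [-2.237, 0.436, -0.201]
wrist_force: [0.7, -0.6, 0.0]
opening: 0.0004
t 16.15 tcp own [-0.1202  0.0101  0.2908] tip own [-0.1034  0.0101  0.2766] w [ 0.4996 -0.1457  0.2908] F [ 0.6512 -0.5564  0.0472] op 0.0004 q [-0.8385  0.3933  1.4335  0.77    1.7339 -0.4916]
428 ((82.15382385253906, 125.43704986572266), (84.81716918945312, 56.05497360229492), 88.975341796875)
lip 210 [[ 0.1053 -0.0358  0.1206]
 [ 0.1149 -0.0037  0.1285]
 [ 0.1238  0.0314  0.1373]]
```

View pics/m13.png

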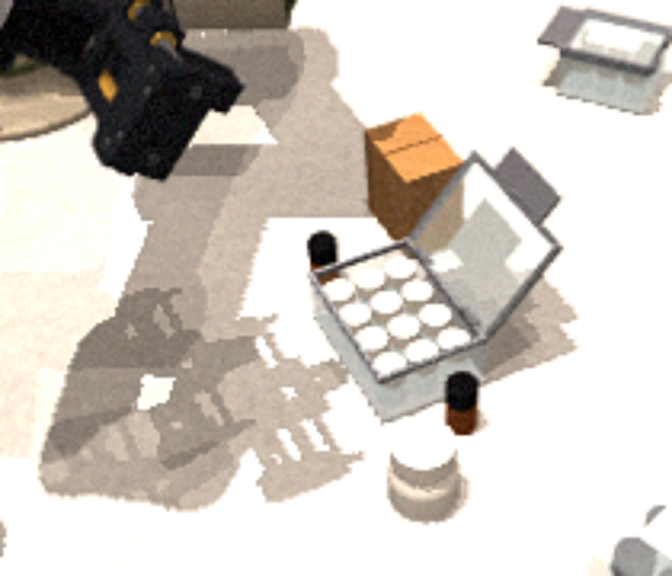

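View pics/top13.png

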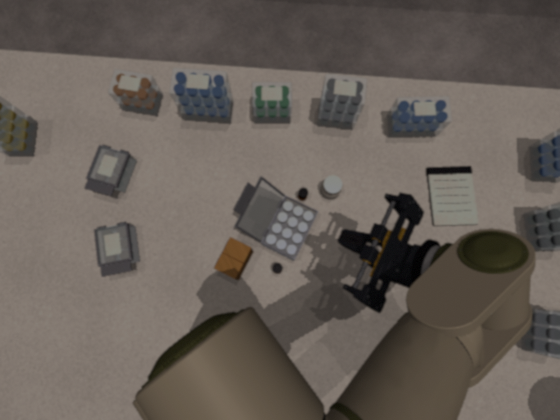

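View pics/scene13.png

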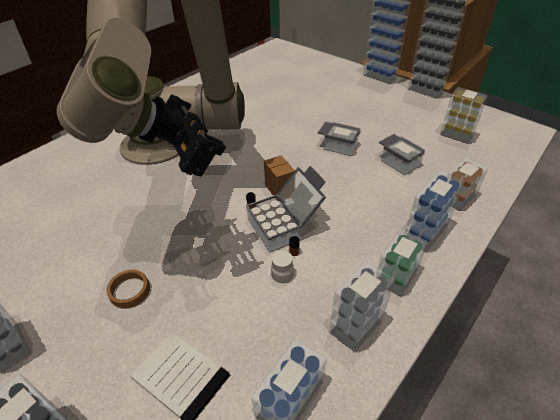

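Full scene: the long lid lies back open (lip at 315,178). The carton is upright (278,175), clear of the lid. The tape ring (128,288), tub (282,265), vials and both short boxes are where they were.

```bash
python3 -c "
from cell import manip
print(manip.sign_off())"
```

```text
the job is handed in; nothing more can be done
None
```

The long box is open and the job is handed in, at about 16 s on the robot's clock.

- **Carton:** With the lid shut, I slid the carton along the hinge towards the box's own +y end, using two fingertips. It finished upright and square to the box, its centre about 125 mm from the box's middle (105 mm was needed).
- **Lid:** I then flipped the lid by its lip with the closed fingertips, the tool tilted 50°. It fell back and stayed open. The measured lip position puts it at about 2.3 rad, its stop.
- **Other things:** In the last pictures the short boxes are shut, and the vials, tub and tape roll look unmoved. I compared those by eye only.
- **Finish:** The gripper ended clear of everything, with the fingertips about 0.28 m above the table. Wrist force readings stayed around 3 N or less at each check.

None of the checks failed or disagreed.

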